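Wedge a spruce block tight in the clamping board

TASK

Clamp the long square spruce block in the wedge clamping board so that it can be chiselled. Lay the block flat on the board, pushed right up against both the fence and the end stop; then set the loose wedge, thin end first, into the narrowing gap between the block and the slanted cleat, and tap it in along the block until it locks and the block is held tight. Light taps or a steady push of about 15 N are enough; forcing it harder bruises the soft block. Leave the wedge locked and let go, and leave the chisel, the try square and the mug where they are.

Things in the scene. Friction and masses are not known exactly. Their poses are not given: they have to be found in the camera images.
- clamp_board: Clamping board screwed to the bench right of the red tool box: plywood base 300 x 200 x 18 mm with three battens 20 mm high on it (fence, end stop, slanted cleat). Origin at bench height; base from x -160 to +140, y -100 to +100 mm, top at z +18. +x: direction in which the wedge is driven; +y: to the left of it. Clamped block: long side along x, its centre at x +20, y -27.5 mm.
- corner (a point): On the base's top (board x +90, y -50, z +18 mm), where the fence and the end stop meet, axes as the board's. The fence's inner face runs from here along -x to board x -85 (plane y -50); the end stop's face runs from here along +y for 42 mm (plane x +90). The block belongs in this corner.
- gap_mouth (a point): On the base's top (board x -50, y -5, z +18 mm): near end of the seated block's free side, where the gap for the wedge opens. The cleat (127 x 42 x 20 mm) is across the gap: its face is 33.5 mm from here in +y and slants in by 0.169 mm per mm of +x (9.6 degrees). It was set by hand: the gap is up to 3 mm wider or narrower, so the wedge's locking place varies by 18 mm either way.
- block: Square spruce block, 45 x 140 x 45 mm, 0.10 to 0.17 kg, loose, lies flat on the bench left of the tool box (which is under 200 mm high). Origin: centre of its underside; y axis along its length. Either end may point to the end stop. Gripped with the fingertips 24 mm above its underside it clears the battens.
- wedge: Dark hardwood wedge, 175 long, 28 mm high, 90 g, loose, lying left of the tool box on the face it works on. Origin: underside at half length; +x to the thin end, z up. Head with parallel sides x -87.5 to -42.5, y -18 to +18 mm (grasp at x -65). From there the -y side runs on straight (it lies along the block), the +y side slopes to y -4 at the thin end (14 mm thick; lies along the cleat).
- wedge_tip (a point): On the wedge's underside, middle of the thin end (wedge x +87.5, y -11, z 0 mm). When the wedge locks it is at about board x +65 mm, 18 mm more or less.
- wedge_butt (a point): Middle of the butt face, where the wedge is tapped or pushed along +x (wedge x -87.5, y 0, z +14 mm). The wedge is waxed (friction about 0.3) and slides easily until it is tight, then stops within a mm or two: a push of 15 N leaves it jammed with some 15 to 25 N of side force on the block after the push ends. More than 40 N of side force bruises the block; pushes over 25 N may do that.
- chisel: Wood chisel with yellow handle, 232 mm long, lies on the bench right of the board. Bystander. Origin: centre of its underside.
- mug: White mug, 93 mm tall, 83 mm wide, stands behind the loose parts, left of the grey drawer cabinet. Bystander. Origin: centre of its underside.
- try_square: Try square, 100 x 179 mm, lies on the bench behind the tool box. Bystander. Origin: centre of its underside.

How it is judged:
On the way, in this order (a step that is already met when the one before it is completed fails the run):
1. the block lies flat on the board in the corner of fence and end stop (within 6 mm of each) (x of block in the frame of clamp_board between 0.014 and 0.026 m and y of block in the frame of clamp_board between -0.0335 and -0.0215 m and z of block in the frame of clamp_board between 0.015 and 0.0205 m and angle between the y axis of block and the x axis of clamp_board, either way round below 0.06 rad and angle between the z axis of block and the z axis of clamp_board, either way round below 0.05 rad), for 0.2 s.
2. the wedge lies on the board with its thin end in the gap between block and cleat (x of wedge_tip in the frame of clamp_board between -0.03 and 0.095 m and y of wedge_tip in the frame of clamp_board between -0.006 and 0.02 m and z of wedge_tip in the frame of clamp_board between 0.014 and 0.023 m), for 0.2 s.
At the end, for the whole second after the job is handed in: Block flat, within 3 mm of the end stop, 2.5 mm of the fence and 0.03 rad of square; wedge flat in the gap, straight side along the block (0.04 rad), thin end past x +35 mm of the board, and, let go, still pressing on the block with more than 6 N; both at rest (x of block in the frame of clamp_board between 0.017 and 0.023 m and y of block in the frame of clamp_board between -0.03 and -0.025 m and z of block in the frame of clamp_board between 0.015 and 0.0205 m and angle between the y axis of block and the x axis of clamp_board, either way round below 0.03 rad and angle between the z axis of each of block, wedge and the z axis of clamp_board, either way round below 0.05 rad and x of wedge_tip in the frame of clamp_board between 0.035 and 0.095 m and y of wedge_tip in the frame of clamp_board between -0.006 and 0.02 m and z of wedge_tip in the frame of clamp_board between 0.014 and 0.023 m and y of wedge_tip in the frame of clamp_board below 0.008 m and angle between the x axis of wedge and the x axis of clamp_board, either way round below 0.04 rad and contact force between wedge and block above 6 N and linear speed of each of block, wedge below 0.02 m/s); the robot touches nothing.
It fails at once if the wedge is overdriven or jammed against the block with more than 45 N, which bruises the soft spruce (contact force between wedge and block above 45 N).
It fails at once if chisel, mug or try square shifted by more than 30 mm (distance of any of chisel, mug, try_square from where it was at the start of the episode above 0.03 m).
It also fails if it takes over 72 s, if anything falls off the work surface, if the arm or the gripper's body presses on something with over 40 N, if the wrist force passes 120 N, or if a joint passes its speed limit or range.

ROBOT

A 6-joint arm with a two-finger parallel gripper is mounted at the origin on a cart in front of the work surface, level with it; the furniture and walls round the work are solid. World frame = base frame: x ahead of the robot, y to its left, z up, the work surface at z = 0. Lengths are in m, angles in rad, forces in N, time in s.
With the tool pointing down it reaches from about 0.375 to 0.975 m from the base axis. Payload 3.8 kg.
Tool frame: the origin (TCP) lies midway between the tips of the shut fingers; the grasp point (between the pads) lies 19 mm behind it; z points along the fingers, y is the line along which they close (so a half turn about z gives the same grasp; the last joint's range is limited). The gripper opens to 85 mm and grips with 20 to 120 N. Pads are 22 mm wide; open, the fingers measure 114 mm over their backs; the gripper's body (76 mm by 85 mm) begins 54 mm behind the grasp point. The pads swing forward as they close: fully open they stand 13 mm farther back than shut.
Start: joints at [-1.223, 0.264, 1.604, -0, 1.274, -0.037], TCP at [0.253, -0.626, 0.231] pointing down, gripper open.
Joint ranges: [-2.63, 2.63], [-0.94, 2.18], [0.31, 2.57], [-1.31, 4.45], [0, 2.66], [-2.55, 2.55]. Speed limits (rad/s): [2.57, 2.57, 3.14, 3.14, 3.14, 3.14].

INTERFACE

Orientations are given as a rotation vector (axis times angle).
In Python, from workcell import status, read_camera, workorder, masks_of gives the robot as it stands.
- The arm moves only by the tool drive_tool, never from a script. Its argument "rows" is a list of rows, each a list of 7 numbers: the turn, a rotation vector about the tool's x, y, z in degrees, then the shift along the tool's x, y, z in m, then the opening, from 0 (shut) to 1 (fully open). In form: [[ax, ay, az, tx, ty, tz, claw], ...]. A call has 1 to 8 rows; each row shifts and turns the commanded pose from where the row before left it, along the tool's axes as they then stand; what a row does not reach is not made up. A row lasts 1/12 s, in which the tool goes at most 41.7 mm and 7.16 degrees, less where a joint would pass 70% of its speed; a pose out of reach is approached as far as the arm can. A call is refused whole if a number of a shift passes 0.0417 or a number of a turn 7.16, either way. A call with a gripper value outside its range is refused whole. The fingers move at their own pace and stop on an object; "force" is the grip in N (left out, the last holds). Time passes only in rows, so rows that do not move let the fingers close. It gives the time, the measured TCP pose, the force, the opening and the grip force at its end, in the units of the state.
- status.read_state(): the state, without advancing time (a new reading comes with each control period).
- read_camera(name): name is "scene" or "top" or "wrist"; returns a dict with "color" (480x640x3 uint8, red, green, blue), "intrinsics" (3x3 intrinsics, pixels), "world_from_camera" (4x4, takes a point from camera to world coordinates); the wrist camera has in their place "mount" (4x4, takes a point from camera to tool coordinates, whose origin is the TCP and whose axes are the flange's). Camera axes: x right, y up, looking along -z (the intrinsics and any distortion apply to the point x, -y, -z); pixel columns grow to the right and rows downward; lengths in m; the calibration is good to about 2 mm. A picture is of the moment at which its call begins: read the wrist's pose just before it. There is no depth.
- workorder.finish_job(): hands the job in; it is judged then, once.
Trained networks look in a picture, given as the dict that the camera call returned (one of the last four; its "shot" number tells which), for a name from the list of things; names that differ only in an ending like _2 or _b are one class to them, and where a whole thing is asked for, a point or a joint stands for the part that bears it (a point fixed in the world has none). Each returns a list of dicts, best first, with "score" (0 to 1); they miss things now and then, are a little off and sometimes report something else, mostly with a low value. They report only what shows in the picture. A call takes as long as a camera call.
- masks_of(picture, name): "mask" (480x640 bool, what is visible of it) and "bbox" ([left, top, right, bottom] in pixels, round what is visible of it).
The state is a dict: "time": time; "q": joint angles; "joint_vel": joint speeds; "joint_torque": joint torques, N m; "tool_pos": TCP position; "tcp_rot": TCP orientation; "wrist_force": force on the tool from outside, world axes, zero at the start; "torque": the same for the moment, N m; "width": opening from 0.0 (shut) to 1.0 (fully open); "grip_force": force on a finger pad.
Only numpy, scipy, OpenCV 4.12 (cv2) and the standard library are available. Lean on these libraries where they do the work, as an engineer would, in place of code of your own. Each camera call takes 0.05 s, during which the arm holds its last target. There are 200 camera calls.

## Working session

There is one attempt and no reset: what is moved stays moved. The work goes in short steps, Python scripts to look and compute and a tool call to move; the robot and the scene stay as the last step left them, time stands still between calls to the robot, and variables do not carry over. Pictures are saved under pics/ and viewed, at most 10 in all, crops included, and the job is handed in when it is done.

Besides the shell and the picture viewer there is one more tool, called after "Call:" as a command line: name --pt "numbers of a row" for each row, then --argument value for the rest. drive_tool: Moves the arm, as the interface text tells. Its arguments: {"type":"object","properties":{"rows":{"type":"array"},"force":{"type":"number"}},"required":["rows"]}

```bash
mkdir -p pics; ls; cat > h.py <<'E'
import numpy as np, cv2
from workcell import status, read_camera, workorder, masks_of
def ray(p,uv):
    K=p["intrinsics"];T=np.array(p["world_from_camera"])
    d=np.array([(uv[0]-K[0][2])/K[0][0],-(uv[1]-K[1][2])/K[1][1],-1.])
    return T[:3,3],T[:3,:3]@d
def onz(p,uv,z):
    o,d=ray(p,uv);return o+d*(z-o[2])/d[2]
def proj(p,X):
    K=np.array(p["intrinsics"]);T=np.linalg.inv(np.array(p["world_from_camera"]))
    c=T[:3,:3]@np.array(X)+T[:3,3]
    return np.array([K[0,0]*c[0]/-c[2]+K[0,2],K[1,1]*-c[1]/-c[2]+K[1,2]])
def save(p,n): cv2.imwrite(n,cv2.cvtColor(p["color"],cv2.COLOR_RGB2BGR))
E
python3 - <<'E'
from h import *
s=status.read_state();print({k:np.round(v,3).tolist() for k,v in s.items()})
for n in ("top","scene"):
    p=read_camera(n);save(p,f"pics/{n}0.png")
    print(p.keys(),np.round(p["intrinsics"],1).tolist(),np.round(p["world_from_camera"],3).tolist())
    for o in ("clamp_board","block","wedge","chisel","mug","try_square"):
        for m in masks_of(p,o)[:2]: print(n,o,round(m["score"],2),np.round(m["bbox"]))
E
```

```text
pics
{'time': 0.0, 'q': [-1.223, 0.265, 1.605, 0.0, 1.274, -0.037], 'joint_vel': [-0.0, 0.0, 0.002, -0.001, 0.001, 0.0], 'joint_torque': [-0.002, -51.512, -36.731, -0.0, 0.013, 0.0], 'tool_pos': [0.253, -0.625, 0.23], 'tcp_rot': [-3.081, -0.6, 0.0], 'wrist_force': [-0.276, -0.012, -0.034], 'torque': [-0.022, -0.016, -0.058], 'grip_force': 0.0, 'width': 1.0}
dict_keys(['color', 'intrinsics', 'world_from_camera', 'shot']) [[440.8, 0.0, 314.1], [0.0, 440.8, 244.9], [0.0, 0.0, 1.0]] [[0.131, 0.966, -0.222, 0.308], [-0.991, 0.128, -0.024, -0.139], [0.005, 0.223, 0.975, 1.181], [0.0, 0.0, 0.0, 1.0]]
top clamp_board 0.76 [333. 208. 446. 334.]
top block 0.89 [194. 215. 234. 265.]
top block 0.52 [146. 211. 165. 276.]
top wedge 0.79 [149. 209. 164. 276.]
top chisel 0.59 [490. 252. 524. 330.]
top mug 0.77 [121. 148. 160. 198.]
top try_square 0.8 [295. 158. 319. 214.]
dict_keys(['color', 'intrinsics', 'world_from_camera', 'shot']) [[439.5, 0.0, 316.5], [0.0, 439.5, 237.5], [0.0, 0.0, 1.0]] [[-0.71, 0.311, -0.632, -0.384], [-0.704, -0.332, 0.628, 0.84], [-0.015, 0.891, 0.455, 0.721], [0.0, 0.0, 0.0, 1.0]]
scene clamp_board 0.67 [345. 204. 376. 229.]
scene block 0.62 [238. 260. 276. 289.]
scene wedge 0.61 [194. 290. 250. 315.]
scene chisel 0.52 [425. 209. 436. 210.]
scene mug 0.78 [147. 258. 180. 296.]
```

```bash
python3 - <<'E'
import cv2
a=cv2.imread("pics/top0.png")
cv2.imwrite("pics/top0c.png",cv2.resize(a[140:350,100:540],None,fx=1.8,fy=1.8,interpolation=cv2.INTER_CUBIC))
E
```

```text
(no output)
```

View pics/top0c.png

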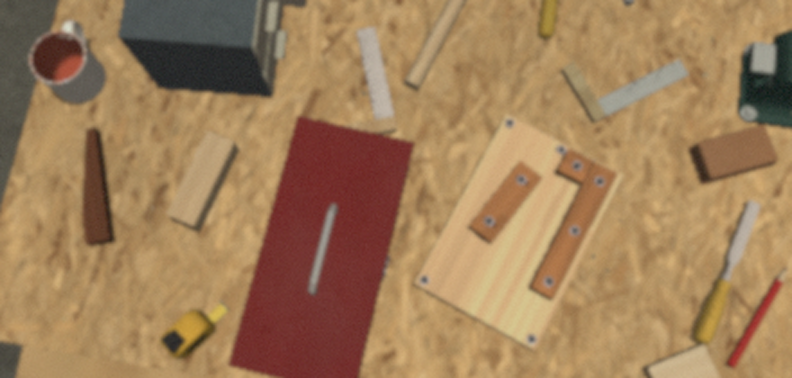

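The crop shows the block at about (203,180) and the wedge at (95,187) with its thin end up. The board is at (515,235), with the fence on the right, the end stop at far right and the cleat on the left. Next I fit poses to the silhouettes.

```bash
cat >> h.py <<'E'
from scipy.optimize import minimize
def box(x0,x1,y0,y1,z0,z1): return np.array([[x,y,z] for x in(x0,x1) for y in(y0,y1) for z in(z0,z1)],float)/1000
BLOCK=box(-22.5,22.5,-70,70,0,45)
BOARD=box(-160,140,-100,100,0,18)
WEDGE=np.array([[x,y,z] for x,y in((-87.5,-18),(-87.5,18),(-42.5,18),(87.5,-4),(87.5,-18)) for z in(0,28)],float)/1000
def sil(P,pts,shape=(480,640),S=4):
    im=np.zeros((shape[0]*S,shape[1]*S),np.uint8)
    uv=np.array([proj(P,x) for x in pts])
    h=cv2.convexHull((((uv+.5)*S-.5)*16).astype(np.int32).reshape(-1,1,2))
    cv2.fillConvexPoly(im,h,255,shift=4)
    return cv2.resize(im,(shape[1],shape[0]),interpolation=cv2.INTER_AREA)/255.
def place(model,v,z0=0):
    c,s=np.cos(v[2]),np.sin(v[2])
    return model@np.array([[c,-s,0],[s,c,0],[0,0,1]]).T+[v[0],v[1],z0]
def fit(P,mask,model,v0,z0=0):
    m=cv2.GaussianBlur(mask.astype(float),(0,0),1)
    f=lambda v:((cv2.GaussianBlur(sil(P,place(model,v,z0)),(0,0),1)-m)**2).sum()
    best=None
    for a in v0[2]:
        sx=np.array([[v0[0],v0[1],a]]*4)+np.array([[0,0,0],[.02,0,0],[0,.02,0],[0,0,.15]])
        r=minimize(f,sx[0],method="Nelder-Mead",options=dict(initial_simplex=sx,xatol=2e-4,fatol=.01,maxiter=150))
        if best is None or r.fun<best.fun: best=r
    return best.x,best.fun,mask.sum()
def wristcam(s):
    p=read_camera("wrist");from scipy.spatial.transform import Rotation as R
    T=np.eye(4);T[:3,:3]=R.from_rotvec(s["tcp_rot"]).as_matrix();T[:3,3]=s["tool_pos"]
    p["world_from_camera"]=T@np.array(p["mount"]);return p
E
python3 - <<'E'
from h import *
p=read_camera("top")
def cen(m): ys,xs=np.nonzero(m); return xs.mean(),ys.mean()
for n,mod,angs,z in (("clamp_board",BOARD,(-.5,.0),.01),("block",BLOCK,(-.5,0.),.02),("wedge",WEDGE,(0,.3),.01)):
    m=masks_of(p,n)[0]; c=onz(p,cen(m["mask"]),z)
    v,f,a=fit(p,m["mask"],mod,(c[0],c[1],angs)); print(n,round(m["score"],2),np.round(c,3),np.round(v,4),round(f,1),a)
    for b in (masks_of(p,n) if n=="x" else []):pass
s=status.read_state();w=wristcam(s);print(np.round(w["mount"],3).tolist(),np.round(w["intrinsics"],0).tolist(),w.keys())
# tape / tool box edges check
for uv in ((270,205),(330,219),(228,343)): print(np.round(onz(p,uv,.1),3))
E
```

```text
clamp_board 0.92 [ 0.534 -0.32   0.01 ] [ 0.5525 -0.3209 -0.3737] 687.4 7423
block 0.82 [0.552 0.163 0.02 ] [0.5509 0.1615 1.2988] 6.7 1169
wedge 0.81 [0.513 0.322 0.01 ] [0.5219 0.3269 0.333 ] 10.2 849
[[0.001, 0.955, 0.297, 0.074], [1.0, -0.001, 0.0, -0.001], [0.0, 0.297, -0.955, -0.143], [0.0, 0.0, 0.0, 1.0]] [[410.0, 0.0, 325.0], [0.0, 410.0, 246.0], [0.0, 0.0, 1.0]] dict_keys(['color', 'intrinsics', 'mount', 'shot', 'world_from_camera'])
[0.644 0.013 0.1  ]
[ 0.627 -0.144  0.1  ]
[0.289 0.06  0.1  ]
```

```bash
cat >> h.py <<'E'
BATT=[box(-85,90,-50-.1,-50,18,38),box(90,90.1,-50,-8,18,38)]
def draw(P,im,pts,col,S,off):
    uv=np.array([proj(P,x) for x in pts]);uv=(uv+.5-off)*S
    for i in range(len(pts)):
        pass
    cv2.polylines(im,[cv2.convexHull(uv.astype(np.float32)).astype(np.int32)],True,col,1)
E
python3 - <<'E'
from h import *
p=read_camera("top")
S=4
def crop(x0,y0,x1,y1,L):
    im=cv2.resize(cv2.cvtColor(p["color"][y0:y1,x0:x1],cv2.COLOR_RGB2BGR),None,fx=S,fy=S,interpolation=cv2.INTER_CUBIC)
    for pts,c in L: draw(p,im,pts,c,S,np.array([x0,y0]))
    return im
V=dict(b=(.5509,.1615,1.2988),w=(.5219,.3269,.333),c=(.5525,-.3209,-.3737))
a=crop(135,200,245,340,[(place(BLOCK,V['b']),(0,255,0)),(place(WEDGE,V['w']),(0,0,255))])
b=crop(325,200,450,340,[(place(m,V['c']),k) for m,k in [(BOARD,(0,255,0)),(box(-160,140,-100,100,18,18),(0,255,255)),(box(-85,90,-50,-50.1,18,38),(255,0,0)),(box(90,90.1,-50,-8,18,38),(255,0,0))]])
cv2.imwrite("pics/ov.png",cv2.resize(np.hstack([a,b]),None,fx=.84,fy=.84))
print([ (round(m["score"],2),int(m["mask"].sum())) for m in masks_of(p,"clamp_board")])
E
```

```text
[(0.75, 7491), (0.57, 861)]
```

View pics/ov.png

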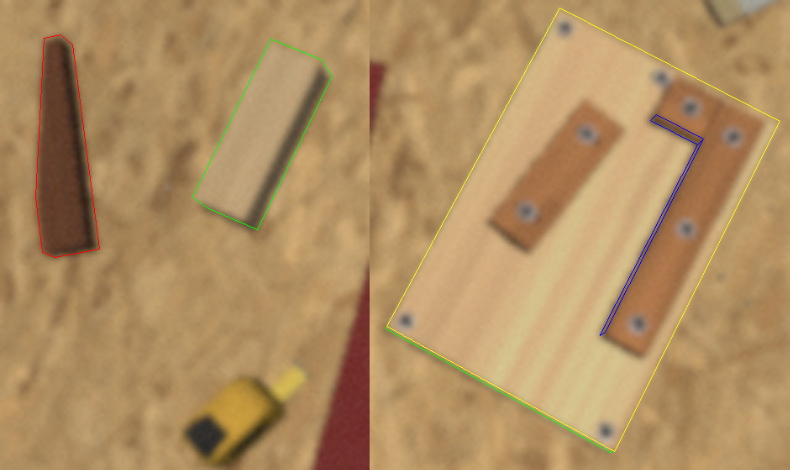

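Overlays fit to about a pixel on block, wedge and board, and the fence and stop lines land on the battens. Moving to above the block, over the tool box.

Call:
drive_tool --pt "0 0 6.3 0 0 -0.012 1" --pt "0 0 6.3 0 0 -0.012 1" --pt "0 0 6.3 0 0 -0.012 1" --pt "0 0 6.3 0 0 -0.012 1" --pt "0 0 6.2 0 0 -0.012 1" --pt "0 0 6.2 0 0 -0.012 1" --pt "0 0 0 0.0036 -0.04 0 1" --pt "0 0 0 0.0036 -0.04 0 1" --force 40

```text
time: 1.72
tool_pos: [0.2815, -0.5515, 0.3039]
tcp_rot: [3.11, -0.43, 0.002]
wrist_force: [0.1, 0.6, -0.3]
width: 1.001
grip_force: 0.0
```

Call:
drive_tool --pt "0 0 0 0.0036 -0.04 0 1" --pt "0 0 0 0.0036 -0.04 0 1" --pt "0 0 0 0.0036 -0.04 0 1" --pt "0 0 0 0.0036 -0.04 0 1" --pt "0 0 0 0.0036 -0.04 0 1" --pt "0 0 0 0.0036 -0.04 0 1" --pt "0 0 0 0.0036 -0.04 0 1" --pt "0 0 0 0.0036 -0.04 0 1"

```text
time: 2.38
tool_pos: [0.3955, -0.2481, 0.3036]
tcp_rot: [3.112, -0.426, 0.001]
wrist_force: [1.0, 0.3, 0.4]
width: 0.998
grip_force: 0.0
```

Call:
drive_tool --pt "0 0 0 0.0036 -0.04 0 1" --pt "0 0 0 0.0036 -0.04 0 1" --pt "0 0 0 0.0036 -0.04 0 1" --pt "0 0 0 0.0036 -0.04 0 1" --pt "0 0 0 0.0036 -0.04 0 1" --pt "0 0 0 0.0036 -0.04 0 1" --pt "0 0 0 0.0036 -0.04 0 1" --pt "0 0 0 0.0036 -0.04 0 1"

```text
time: 3.05
tool_pos: [0.5091, 0.0527, 0.3037]
tcp_rot: [-3.113, 0.425, -0.002]
wrist_force: [0.7, 0.1, 0.1]
width: 0.997
grip_force: 0.0
```

Call:
drive_tool --pt "0 0 0 0.0036 -0.04 0 1" --pt "0 0 0 0.0036 -0.04 0 1" --pt "0 0 0 0 0 0 1"

```text
time: 3.3
tool_pos: [0.5387, 0.132, 0.303]
tcp_rot: [-3.11, 0.416, -0.001]
wrist_force: [0.8, -1.2, -0.2]
width: 0.996
grip_force: 0.0
```

```bash
cat >> h.py <<'E'
from scipy.spatial.transform import Rotation as R
def head():
    s=status.read_state();M=R.from_rotvec(s["tcp_rot"]).as_matrix();return s,M,np.arctan2(M[1,0],M[0,0])
def go(x,y,z,yaw=None):
    s,M,h=head()
    if yaw is None: yaw=h
    d=(h-yaw+np.pi/2)%np.pi-np.pi/2
    h2=h-d
    M2=np.array([[np.cos(h2),np.sin(h2),0],[np.sin(h2),-np.cos(h2),0],[0,0,-1]])
    print("t",round(s["time"],2),"pos",np.round(s["tool_pos"],4),"yaw",round(h,4),"tilt",np.round(M[:2,2],4),"F",np.round(s["wrist_force"],1),"w",round(s["width"],3),"g",round(s["grip_force"],1))
    print("turn az deg",round(np.degrees(d),2),"then shift",np.round(M2.T@(np.array([x,y,z])-s["tool_pos"]),4))
E
python3 - <<'E'
from h import *
go(.5509,.1615,.024,1.2988-np.pi/2)
s=status.read_state();w=wristcam(s)
for m in masks_of(w,"block")[:1]:
    ys,xs=np.nonzero(m["mask"]);c=onz(w,(xs.mean(),ys.mean()),.02)
    print(m["score"],m["bbox"],fit(w,m["mask"],BLOCK,(c[0],c[1],(1.3,))))
E
```

```text
t 3.3 pos [0.5387 0.132  0.303 ] yaw -0.2661 tilt [0.001  0.0036] F [ 0.8 -1.2 -0.2] w 0.996 g 0.0
turn az deg 0.34 then shift [ 0.0038 -0.0317  0.279 ]
0.78 [266.5, 119.1, 314.8, 262.1] (array([0.54845225, 0.16147977, 1.30910765]), np.float64(57.9489705332228), np.int64(6413))
```

Call:
drive_tool --pt "0 0 0 0.003 -0.0315 0 1" --pt "0 0 0 0 0 0.04 1" --pt "0 0 0 0 0 0.04 1" --pt "0 0 0 0 0 0.04 1" --pt "0 0 0 0 0 0.04 1" --pt "0 0 0 0 0 0.04 1" --pt "0 0 0 0 0 0.04 1" --pt "0 0 0 0 0 0 1"

```text
time: 4.07
tool_pos: [0.5409, 0.1518, 0.0548]
tcp_rot: [3.106, -0.427, -0.024]
wrist_force: [-3.0, -0.3, -1.5]
width: 1.003
grip_force: 0.0
```

```bash
python3 - <<'E'
from h import *
go(.5497,.1615,.024)
E
```

```text
t 4.07 pos [0.5409 0.1518 0.0548] yaw -0.2733 tilt [-0.0158 -0.0042] F [-3.  -0.3 -1.5] w 1.003 g 0.0
turn az deg 0.0 then shift [ 0.0058 -0.0117  0.0308]
```

Call:
drive_tool --pt "0 0 0 0 0 0 1" --pt "0 0 0 0 0 0 1"

```text
time: 4.23
tool_pos: [0.5501, 0.1547, 0.0655]
tcp_rot: [-3.112, 0.427, -0.004]
wrist_force: [-0.1, -0.3, 0.1]
width: 1.0
grip_force: 0.0
```

```bash
python3 - <<'E'
from h import *
go(.5497,.1615,.024,-.268)
E
```

```text
t 4.23 pos [0.5501 0.1547 0.0655] yaw -0.2727 tilt [0.0026 0.0004] F [-0.1 -0.3  0.1] w 1.0 g 0.0
turn az deg -0.27 then shift [-0.0022 -0.0065  0.0415]
```

Call:
drive_tool --pt "0 0 0 -0.002 -0.0065 0 1" --pt "0 0 0 0 0 0.02 1" --pt "0 0 0 0 0 0.02 1" --pt "0 0 0 0 0 0.002 1" --pt "0 0 0 0 0 0 1" --pt "0 0 0 0 0 0 0.6" --pt "0 0 0 0 0 0 0" --pt "0 0 0 0 0 0 0"

```text
time: 4.9
tool_pos: [0.5499, 0.1626, 0.0232]
tcp_rot: [-3.112, 0.425, -0.005]
wrist_force: [-0.1, -0.5, -0.0]
width: 0.607
grip_force: 0.0
```

Call:
drive_tool --pt "0 0 0 0 0 0 0" --pt "0 0 0 0 0 0 0" --pt "0 0 0 0 0 0 0" --pt "0 0 0 0 0 0 0"

```text
time: 5.23
tool_pos: [0.5498, 0.1625, 0.023]
tcp_rot: [-3.112, 0.425, -0.004]
wrist_force: [-0.0, 0.6, 6.8]
width: 0.518
grip_force: 42.9
```

```bash
python3 - <<'E'
from h import *
go(.5497,.1615,.024,-.268)
E
```

```text
t 5.23 pos [0.5498 0.1625 0.023 ] yaw -0.2714 tilt [0.0027 0.0007] F [-0.   0.6  6.8] w 0.518 g 42.9
turn az deg -0.2 then shift [ 0.0002  0.001  -0.001 ]
```

Call:
drive_tool --pt "0 0 0 0 0 -0.015 0" --pt "0 0 0 0 0 -0.03 0" --pt "0 0 0 0 0 -0.036 0" --pt "0 0 0 0 0 -0.036 0" --pt "0 0 2 0 0 -0.036 0" --pt "0 0 2 0 0 -0.036 0" --pt "0 0 1.9 0 0 -0.036 0" --pt "0 0 0 0 0 -0.03 0" --force 50

```text
time: 5.9
tool_pos: [0.5485, 0.1621, 0.2792]
tcp_rot: [-3.085, 0.587, -0.003]
wrist_force: [1.4, 0.1, -1.5]
width: 0.52
grip_force: 52.7
```

Call:
drive_tool --pt "0 0 0 0.006 0.016 0 0" --pt "0 0 0 0.012 0.031 0 0" --pt "0 0 0 0.012 0.031 0 0" --pt "0 0 0 0.012 0.031 0 0" --pt "0 0 0 0.012 0.031 0 0" --pt "0 0 0 0.012 0.031 0 0" --pt "0 0 0 0.012 0.031 0 0" --pt "0 0 0 0.012 0.031 0 0"

```text
time: 6.57
tool_pos: [0.5463, -0.0892, 0.2761]
tcp_rot: [-3.087, 0.585, 0.001]
wrist_force: [0.8, -1.0, -0.7]
width: 0.518
grip_force: 52.8
```

Call:
drive_tool --pt "0 0 0 0.012 0.031 0 0" --pt "0 0 0 0.012 0.031 0 0" --pt "0 0 0 0.012 0.031 0 0" --pt "0 0 0 0.012 0.031 0 0" --pt "0 0 0 0.012 0.031 0 0" --pt "0 0 0 0.012 0.031 0 0" --pt "0 0 0 0.008 0.02 0 0" --pt "0 0 0 0 0 0 0"

```text
time: 7.23
tool_pos: [0.5452, -0.313, 0.2755]
tcp_rot: [3.084, -0.591, -0.001]
wrist_force: [-0.4, -0.9, -0.7]
width: 0.517
grip_force: 52.7
```

```bash
cat >> h.py <<'E'
B=np.array([.5525,-.3209,-.3737])
def b2w(x,y): return place(np.array([[x,y,0.]])/1000,B)[0][:2]
E
python3 - <<'E'
from h import *
go(*b2w(5,-19.5),.08,-.3737)
w=wristcam(status.read_state());save(w,"pics/w1.png")
E
```

```text
t 7.23 pos [ 0.5452 -0.313   0.2755] yaw -0.3784 tilt [-0.0011 -0.0018] F [-0.4 -0.9 -0.7] w 0.517 g 52.7
turn az deg -0.27 then shift [0.0147 0.0241 0.1955]
```

View pics/w1.png

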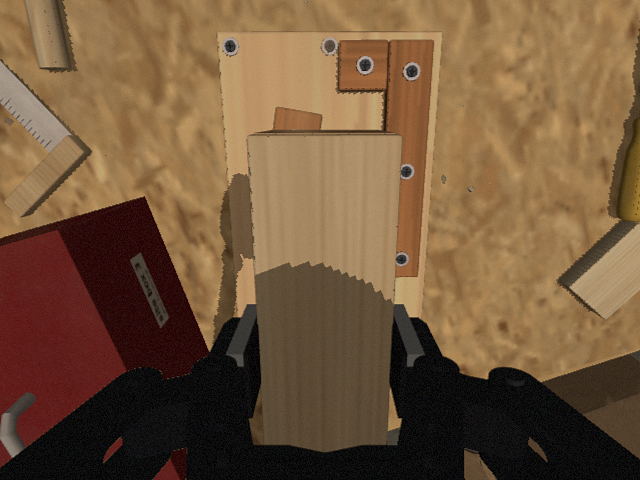

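The block is held straight over the board. The inner corner shows at about (386,91), the board's far corners at (218,32) and (442,31). I check these against the fit.

```bash
python3 - <<'E'
from h import *
w=wristcam(status.read_state())
inv=lambda X:np.round(1000*(np.array([[np.cos(B[2]),np.sin(B[2])],[-np.sin(B[2]),np.cos(B[2])]])@(X[:2]-B[:2])),1)
for n,uv,z in (("corner top(90,-50)",(387,91),.038),("stop left(90,-8)",(338,91),.038),("FL(140,100)",(218,32),.018),("FR(140,-100)",(442,31),.018),("block frontL(held)",(249,136),.298),("block frontR",(399,136),.298)): print(n,inv(onz(w,uv,z)))
E
```

```text
corner top(90,-50) [ 85.8 -48.4]
stop left(90,-8) [85.9 -5.7]
FL(140,100) [136.2  99.7]
FR(140,-100) [136.3 -97.7]
block frontL(held) [58.7 27.7]
block frontR [ 58.6 -15.1]
```

Call:
drive_tool --pt "0 0 -0.27 0.007 0.012 0.01 0" --pt "0 0 0 0.007 0.012 0.03 0" --pt "0 0 0 0 0 0.03 0" --pt "0 0 0 0 0 0.03 0" --pt "0 0 0 0 0 0.03 0" --pt "0 0 0 0 0 0.03 0" --pt "0 0 0 0 0 0.03 0" --pt "0 0 0 0 0 0.01 0"

```text
time: 8.0
tool_pos: [0.5471, -0.3328, 0.0702]
tcp_rot: [-3.085, 0.574, 0.013]
wrist_force: [-1.7, 0.4, -2.3]
width: 0.514
grip_force: 52.7
```

Call:
drive_tool --pt "0 0 0 0 0 0.01 0" --pt "0 0 0 0 0 0.01 0" --pt "0 0 0 0 0 0 0" --pt "0 0 0 0 0 0 0"

```text
time: 8.33
tool_pos: [0.5517, -0.3368, 0.0579]
tcp_rot: [3.087, -0.577, 0.004]
wrist_force: [0.4, 0.2, -1.4]
width: 0.517
grip_force: 53.5
```

```bash
python3 - <<'E'
from h import *
go(*b2w(5,-19.5),.043,-.3737)
E
```

```text
t 8.33 pos [ 0.5517 -0.3368  0.0579] yaw -0.3693 tilt [ 0.0026 -0.0017] F [ 0.4  0.2 -1.4] w 0.517 g 53.5
turn az deg 0.25 then shift [-0.0001  0.0044  0.0149]
```

Call:
drive_tool --pt "0 0 0.25 0 0.002 0.008 0" --pt "0 0 0 0 0 0.006 0" --pt "0 0 0 0 0 0.002 0" --pt "0 0 0 0 0 0 0" --pt "0 0 0 0 0 0 0"

```text
time: 8.75
tool_pos: [0.5519, -0.3393, 0.0423]
tcp_rot: [3.085, -0.584, 0.008]
wrist_force: [2.2, -0.9, 5.2]
width: 0.514
grip_force: 54.5
```

Call:
drive_tool --pt "0 0 0 0.003 0 -0.001 0" --pt "0 0 0 0.003 0 0 0" --pt "0 0 0 0.001 0 0 0" --pt "0 0 0 0 0 0 0"

```text
time: 9.08
tool_pos: [0.5556, -0.3403, 0.0412]
tcp_rot: [-3.086, 0.584, 0.003]
wrist_force: [-2.8, 0.8, 5.4]
width: 0.513
grip_force: 54.4
```

Call:
drive_tool --pt "0 0 0 0.001 0 0 0" --pt "0 0 0 0.001 0 0 0" --pt "0 0 0 0.001 0 0 0"

```text
time: 9.33
tool_pos: [0.5581, -0.3412, 0.041]
tcp_rot: [-3.086, 0.584, 0.004]
wrist_force: [-2.8, 1.0, 4.6]
width: 0.519
grip_force: 54.4
```

Call:
drive_tool --pt "0 0 0 0.001 0 0 0" --pt "0 0 0 0.001 0 0 0" --pt "0 0 0 0.001 0 0 0"

```text
time: 9.58
tool_pos: [0.5612, -0.3425, 0.041]
tcp_rot: [-3.086, 0.584, 0.002]
wrist_force: [-3.3, 0.3, 4.9]
width: 0.513
grip_force: 54.4
```

Call:
drive_tool --pt "0 0 0 0.001 0 0 0" --pt "0 0 0 0.001 0 0 0"

```text
time: 9.75
tool_pos: [0.5634, -0.3433, 0.0411]
tcp_rot: [-3.086, 0.584, 0.001]
wrist_force: [-7.0, 2.0, 5.3]
width: 0.518
grip_force: 54.4
```

Force rises, near the stop; one more mm, then toward the fence (tool +y).

Call:
drive_tool --pt "0 0 0 0.001 0 0 0" --pt "0 0 0 0 0 0 0"

```text
time: 9.92
tool_pos: [0.5634, -0.3433, 0.0411]
tcp_rot: [-3.086, 0.584, 0.005]
wrist_force: [-6.9, 2.4, 6.7]
width: 0.515
grip_force: 54.7
```

Call:
drive_tool --pt "0 0 0 0 0.0015 0 0" --pt "0 0 0 0 0.0015 0 0" --pt "0 0 0 0 0.0015 0 0" --pt "0 0 0 0 0 0 0"

```text
time: 10.25
tool_pos: [0.5627, -0.3454, 0.0409]
tcp_rot: [-3.082, 0.585, 0.003]
wrist_force: [-2.4, 7.7, 6.9]
width: 0.518
grip_force: 54.7
```

Call:
drive_tool --pt "0 0 0 -0.001 0 -0.001 0" --pt "0 0 0 0 0.0015 0 0" --pt "0 0 0 0 0.0015 0 0" --pt "0 0 0 0 0.001 0 0" --pt "0 0 0 0 0 0 0"

```text
time: 10.67
tool_pos: [0.56, -0.3512, 0.0416]
tcp_rot: [-3.086, 0.584, 0.002]
wrist_force: [-1.3, 3.3, -1.3]
width: 0.514
grip_force: 53.9
```

```bash
python3 - <<'E'
from h import *
go(*b2w(20,-27.5),.041,-.3737)
w=wristcam(status.read_state());save(w,"pics/w2.png")
E
```

```text
t 10.67 pos [ 0.56   -0.3512  0.0416] yaw -0.3742 tilt [-0.0009  0.0008] F [-1.3  3.3 -1.3] w 0.514 g 53.9
turn az deg -0.03 then shift [0.0019 0.002  0.0006]
```

View pics/w2.png

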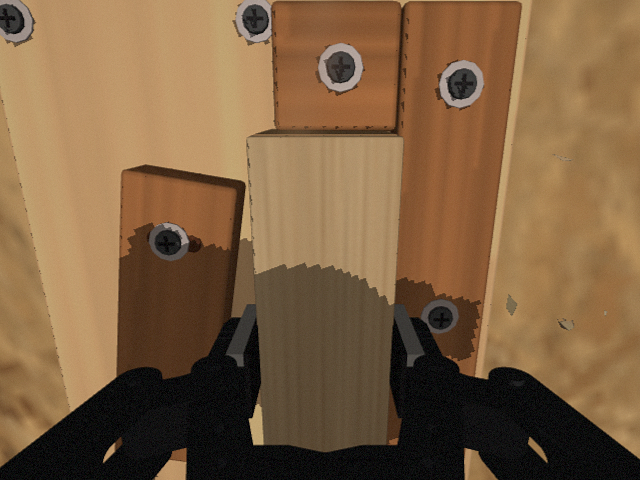

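The block (top edge at row 136, right edge column 402) lies by the stop (row 130) and fence (column 402). I compute the remaining gaps.

```bash
python3 - <<'E'
from h import *
w=wristcam(status.read_state())
inv=lambda X:np.round(1000*(np.array([[np.cos(B[2]),np.sin(B[2])],[-np.sin(B[2]),np.cos(B[2])]])@(X[:2]-B[:2])),1)
for n,uv,z in (("corner top",(400,130),.038),("stop left",(275,129),.038),("fence lower",(391,430),.038),("blk FL",(248,137),.063),("blk FR",(403,137),.063),("blk R low",(390,445),.063),("blk L low",(263,445),.063),("cleat far",(244,183),.038)): print(n,inv(onz(w,uv,z)))
E
```

```text
corner top [ 88.1 -52.1]
stop left [88.4 -8.9]
fence lower [-38.1 -55.1]
blk FL [86.8 -4. ]
blk FR [ 86.9 -48.6]
blk R low [-22.7 -50.1]
blk L low [-22.7  -3.4]
cleat far [69.8  2.9]
```

Call:
drive_tool --pt "0 0 0 0 0.0015 0 0" --pt "0 0 0 0 0.001 0 0" --pt "0 0 0 0 0 0 0"

```text
time: 11.02
tool_pos: [0.5591, -0.3535, 0.0417]
tcp_rot: [-3.086, 0.585, 0.001]
wrist_force: [-1.9, 4.3, -1.2]
width: 0.514
grip_force: 53.6
```

Call:
drive_tool --pt "0 0 0 0 0.001 0 0" --pt "0 0 0 0 0.001 0 0" --pt "0 0 0 0 0 0 0"

```text
time: 11.27
tool_pos: [0.5591, -0.3536, 0.0418]
tcp_rot: [-3.083, 0.585, 0.001]
wrist_force: [-0.1, 8.9, -0.2]
width: 0.518
grip_force: 53.7
```

Call:
drive_tool --pt "0 0 0 0.001 0 0 0" --pt "0 0 0 0.001 0 0 0" --pt "0 0 0 0 0 0 0"

```text
time: 11.52
tool_pos: [0.5591, -0.3535, 0.0418]
tcp_rot: [-3.082, 0.584, 0.008]
wrist_force: [-6.4, 11.7, 4.1]
width: 0.513
grip_force: 54.2
```

Call:
drive_tool --pt "0 0 0 0 0 0 0.7" --pt "0 0 0 0 0 0 1" --pt "0 0 0 0 0 0 1" --pt "0 0 0 0 0 -0.01 1" --pt "0 0 0 0 0 -0.03 1" --pt "0 0 0 0 0 -0.03 1" --pt "0 0 0 0 0 -0.03 1" --pt "0 0 0 0 0 -0.03 1"

```text
time: 12.18
tool_pos: [0.5612, -0.3571, 0.175]
tcp_rot: [3.085, -0.584, 0.003]
wrist_force: [-0.2, -1.1, 0.3]
width: 0.998
grip_force: 0.0
```

Call:
drive_tool --pt "0 0 0 0 0 -0.03 1" --pt "0 0 0 0 0 -0.03 1" --pt "0 0 0 0 0 -0.03 1" --pt "0 0 0 0 0 -0.02 1" --pt "0 0 0 0 0 0 1"

```text
time: 12.6
tool_pos: [0.5636, -0.3588, 0.2912]
tcp_rot: [3.081, -0.584, 0.02]
wrist_force: [0.3, -0.2, 1.3]
width: 0.999
grip_force: 0.0
```

```bash
python3 - <<'E'
from h import *
wx=place(np.array([[-65,0,0.]])/1000,(.5219,.3269,.333))[0]
print(wx);go(wx[0],wx[1],.27,.333)
w=wristcam(status.read_state());save(w,"pics/w3.png")
E
```

```text
[0.46047071 0.30565282 0.        ]
t 12.6 pos [ 0.5636 -0.3588  0.2912] yaw -0.3744 tilt [ 0.0112 -0.0081] F [ 0.3 -0.2  1.3] w 0.999 g 0.0
turn az deg -40.53 then shift [ 0.1197 -0.6616  0.0212]
```

View pics/w3.png

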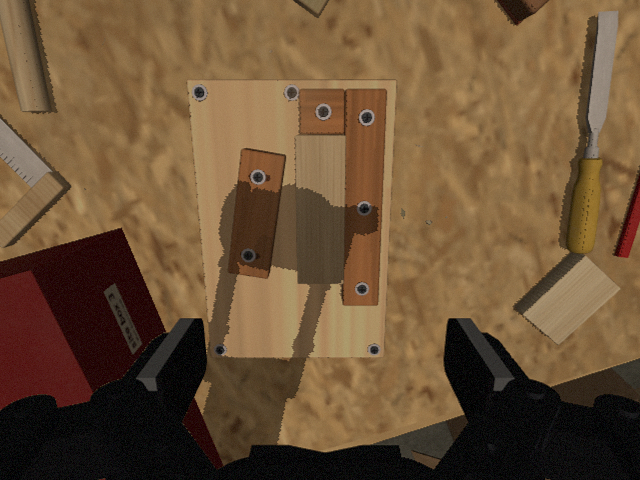

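The block lies flush in the corner: right side on the fence at column 346, far end on the stop at row 134. The cleat is at left, with its face from (267,277) to (285,156). I measure the block in a settled shot, and move on to the wedge.

```bash
python3 - <<'E'
from h import *
s=status.read_state();w=wristcam(s);print(np.round(s["tool_pos"],4),np.round(s["tcp_rot"],3))
m=masks_of(w,"block")
for k in m[:2]:print(round(k["score"],2),np.round(k["bbox"]))
r=fit(w,m[0]["mask"],BLOCK,(.5605,-.3538,(-.3737+np.pi/2,)),.018);print(r,r[0][2]-np.pi/2)
t=read_camera("top");m=masks_of(t,"block")
for k in m[:2]:print(round(k["score"],2),np.round(k["bbox"]))
r=fit(t,m[0]["mask"],BLOCK,(.5605,-.3538,(-.3737+np.pi/2,)),.018);print(r,r[0][2]-np.pi/2)
print("expected",b2w(20,-27.5))
for n,uv,z in (("FL",(188,81),.018),("FR",(397,80),.018),("NR",(385,358),.018),("cleat far face",(285,156),.038),("cleat near face",(267,277),.038),("blk left near",(297,284),.063),("blk left far",(296,136),.063)):
    X=onz(w,uv,z);print(n,np.round(1000*(np.array([[np.cos(B[2]),np.sin(B[2])],[-np.sin(B[2]),np.cos(B[2])]])@(X[:2]-B[:2])),1))
E
```

```text
[ 0.5627 -0.3581  0.2879] [ 3.082 -0.584  0.014]
0.95 [292. 132. 344. 281.]
(array([ 0.55840049, -0.35349846,  1.19439122]), np.float64(22.49557728748698), np.int64(7374)) -0.37640511106172614Traceback (most recent call last):
  File "<stdin>", line 8, in <module>
IndexError: list index out of range
```

Call:
drive_tool --pt "0 0 -6.8 0 0 0 1" --pt "0 0 -6.8 0 0 0 1" --pt "0 0 -6.8 0 0 0 1" --pt "0 0 -6.8 0 0 0 1" --pt "0 0 -6.8 0 0 0 1" --pt "0 0 -6.5 0 0 0 1" --pt "0 0 0 0.006 -0.035 0 1" --pt "0 0 0 0.007 -0.038 0 1"

```text
time: 13.52
tool_pos: [0.5481, -0.2836, 0.2793]
tcp_rot: [-3.097, -0.516, 0.005]
wrist_force: [0.8, 0.7, 0.2]
width: 1.002
grip_force: 0.0
```

Call:
drive_tool --pt "0 0 0 0.007 -0.038 0 1" --pt "0 0 0 0.007 -0.038 0 1" --pt "0 0 0 0.007 -0.038 0 1" --pt "0 0 0 0.007 -0.038 0 1" --pt "0 0 0 0.007 -0.038 0 1" --pt "0 0 0 0.007 -0.038 0 1" --pt "0 0 0 0.007 -0.038 0 1" --pt "0 0 0 0.007 -0.038 0 1"

```text
time: 14.18
tool_pos: [0.5012, 0.0242, 0.2804]
tcp_rot: [-3.098, -0.52, 0.004]
wrist_force: [0.9, 0.6, -0.7]
width: 0.995
grip_force: 0.0
```

Call:
drive_tool --pt "0 0 0 0.007 -0.038 0 1" --pt "0 0 0 0.007 -0.038 0 1" --pt "0 0 0 0.007 -0.038 0 1" --pt "0 0 0 0.007 -0.038 0 1" --pt "0 0 0 0.007 -0.038 0 1" --pt "0 0 0 0 -0.02 0 1" --pt "0 0 0 0 0 0 1" --pt "0 0 0 0 0 0 1"

```text
time: 14.85
tool_pos: [0.4661, 0.233, 0.2805]
tcp_rot: [3.096, 0.525, -0.005]
wrist_force: [0.5, 0.3, -0.0]
width: 0.997
grip_force: 0.0
```

```bash
python3 - <<'E'
from h import *
s=status.read_state();w=wristcam(s)
m=masks_of(w,"wedge")
for k in m[:2]:print(round(k["score"],2),np.round(k["bbox"]))
v=(.5219,.3269,.333)
if m:
    r=fit(w,m[0]["mask"],WEDGE,(.5219,.3269,(.333,)));print(r);v=r[0]
for q in ((.5219,.3269,.333),v):
    wx=place(np.array([[-65,0,0.]])/1000,q)[0]
    print(wx);go(wx[0],wx[1],.01,q[2])
E
```

```text
0.62 [228.   0. 274. 204.]
(array([0.51987819, 0.32729551, 0.33000926]), np.float64(41.768119885755624), np.int64(6754))
[0.46047071 0.30565282 0.        ]
t 14.95 pos [0.4669 0.2316 0.2811] yaw 0.3327 tilt [-0.0017 -0.0015] F [-0.   0.4  0.1] w 0.999 g 0.0
turn az deg -0.02 then shift [ 0.0181 -0.0721  0.2711]
[0.45838564 0.30623215 0.        ]
t 14.95 pos [0.4669 0.2316 0.2811] yaw 0.3327 tilt [-0.0017 -0.0015] F [-0.   0.4  0.1] w 0.999 g 0.0
turn az deg 0.15 then shift [ 0.0161 -0.0734  0.2711]
```

Call:
drive_tool --pt "0 0 0 0.0085 -0.0365 0 1" --pt "0 0 0 0.0085 -0.0365 0 1" --pt "0 0 0 0 0 0.035 1" --pt "0 0 0 0 0 0.035 1" --pt "0 0 0 0 0 0.035 1" --pt "0 0 0 0 0 0.035 1" --pt "0 0 0 0 0 0.035 1" --pt "0 0 0 0 0 0.035 1"

```text
time: 15.62
tool_pos: [0.46, 0.3052, 0.0706]
tcp_rot: [3.098, 0.517, 0.0]
wrist_force: [-0.2, -0.2, 0.1]
width: 0.999
grip_force: 0.0
```

Call:
drive_tool --pt "0 0 0 0 0 0.01 1" --pt "0 0 0 0 0 0 1" --pt "0 0 0 0 0 0 1"

```text
time: 15.87
tool_pos: [0.4601, 0.3062, 0.0626]
tcp_rot: [3.098, 0.518, -0.001]
wrist_force: [0.4, -0.8, -0.0]
width: 1.0
grip_force: 0.0
```

```bash
python3 - <<'E'
from h import *
go(.4594,.306,.012,.3315)
E
```

```text
t 15.87 pos [0.4601 0.3062 0.0626] yaw 0.3314 tilt [-0.0003 -0.0004] F [ 0.4 -0.8 -0. ] w 1.0 g 0.0
turn az deg -0.01 then shift [-0.0008  0.      0.0506]
```

Call:
drive_tool --pt "0 0 0 0 0 0.02 1" --pt "0 0 0 0 0 0.02 1" --pt "0 0 0 0 0 0.01 1" --pt "0 0 0 0 0 0 1" --pt "0 0 0 0 0 0 0.5" --pt "0 0 0 0 0 0 0" --pt "0 0 0 0 0 0 0" --pt "0 0 0 0 0 0 0" --force 40

```text
time: 16.53
tool_pos: [0.4605, 0.3077, 0.0137]
tcp_rot: [-3.097, -0.52, -0.004]
wrist_force: [-0.2, -1.2, 0.6]
width: 0.455
grip_force: 0.0
```

Call:
drive_tool --pt "0 0 0 0 0 0 0" --pt "0 0 0 0 0 0 0" --pt "0 0 0 0 0 0 0" --pt "0 0 0 0 0 0 0"

```text
time: 16.87
tool_pos: [0.4605, 0.3077, 0.0137]
tcp_rot: [-3.097, -0.52, -0.003]
wrist_force: [-0.8, -1.1, 6.5]
width: 0.408
grip_force: 40.9
```

Call:
drive_tool --pt "0 0 0 0 0 -0.015 0" --pt "0 0 0 0 0 -0.03 0" --pt "0 0 0 0 0 -0.035 0" --pt "0 0 0 0 0 -0.035 0" --pt "0 0 0 0 0 -0.035 0" --pt "0 0 0 0 0 -0.035 0" --pt "0 0 0 0 0 -0.035 0" --pt "0 0 0 0 0 -0.03 0"

```text
time: 17.53
tool_pos: [0.4594, 0.3071, 0.2648]
tcp_rot: [-3.098, -0.52, -0.002]
wrist_force: [0.0, 0.8, -1.9]
width: 0.409
grip_force: 40.1
```

```bash
cat >> h.py <<'E'
a=-.3755
c,s_=np.cos(a),np.sin(a)
B=np.array([.5584-(.020*c+.0275*s_),-.3535-(.020*s_-.0275*c),a])
E
python3 - <<'E'
from h import *
print(B)
go(*b2w(-40-87.5-65,13+1.5),.12,B[2])
E
```

```text
[ 0.5498788  -0.32058133 -0.3755    ]
t 17.53 pos [0.4594 0.3071 0.2648] yaw 0.3329 tilt [0.0012 0.0008] F [ 0.   0.8 -1.9] w 0.409 g 40.1
turn az deg 40.59 then shift [0.1219 0.5362 0.1448]
```

Call:
drive_tool --pt "0 0 6 0 0 0 0" --pt "0 0 7 0 0 0 0" --pt "0 0 7 0 0 0 0" --pt "0 0 7 0 0 0 0" --pt "0 0 7 0 0 0 0" --pt "0 0 6.6 0 0 0 0" --pt "0 0 0 0.005 0.02 0 0" --pt "0 0 0 0.008 0.035 0 0"

```text
time: 18.2
tool_pos: [0.4513, 0.2527, 0.2618]
tcp_rot: [-3.086, 0.582, 0.001]
wrist_force: [1.5, -0.6, -0.8]
width: 0.408
grip_force: 40.2
```

Call:
drive_tool --pt "0 0 0 0.008 0.035 0 0" --pt "0 0 0 0.008 0.035 0 0" --pt "0 0 0 0.008 0.035 0 0" --pt "0 0 0 0.008 0.035 0 0" --pt "0 0 0 0.008 0.035 0 0" --pt "0 0 0 0.008 0.035 0 0" --pt "0 0 0 0.008 0.035 0 0" --pt "0 0 0 0.008 0.035 0 0"

```text
time: 18.87
tool_pos: [0.4071, -0.0342, 0.2621]
tcp_rot: [-3.086, 0.586, 0.0]
wrist_force: [1.0, 0.3, -1.8]
width: 0.406
grip_force: 40.2
```

Call:
drive_tool --pt "0 0 0 0.008 0.035 0 0" --pt "0 0 0 0.008 0.035 0 0" --pt "0 0 0 0.008 0.035 0 0" --pt "0 0 0 0.008 0.035 0 0" --pt "0 0 0 0.008 0.035 0 0" --pt "0 0 0 0.005 0.02 0 0" --pt "0 0 0 0 0 0 0" --pt "0 0 0 0 0 0 0"

```text
time: 19.53
tool_pos: [0.3778, -0.2314, 0.2619]
tcp_rot: [-3.085, 0.591, 0.002]
wrist_force: [0.3, -0.0, -0.3]
width: 0.409
grip_force: 40.3
```

```bash
python3 - <<'E'
from h import *
go(*b2w(-40-87.5-65,13+1.5),.12,B[2])
w=wristcam(status.read_state());save(w,"pics/w4.png")
E
```

```text
t 19.53 pos [ 0.3778 -0.2314  0.2619] yaw -0.3787 tilt [-0.0008  0.001 ] F [ 0.3 -0.  -0.3] w 0.409 g 40.3
turn az deg -0.18 then shift [0.0003 0.0054 0.1419]
```

View pics/w4.png

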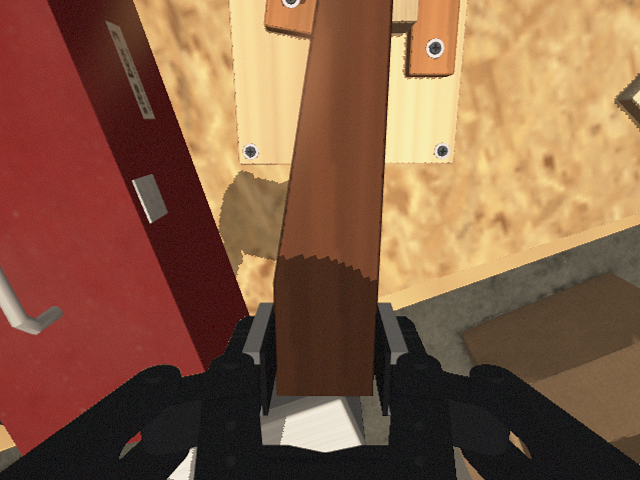

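The wedge is held with its thin end forward and its straight side on the right, edge (373,395) to (390,40). The tool box is at left, with its right edge from (133,0) to (245,320). I check the wedge's yaw in the hand and the clearance to the box.

```bash
python3 - <<'E'
from h import *
w=wristcam(status.read_state())
bi=lambda X:np.round(1000*(np.array([[np.cos(B[2]),np.sin(B[2])],[-np.sin(B[2]),np.cos(B[2])]])@(X[:2]-B[:2])),1)
s,M,h=head();print("tcp",bi(s["tool_pos"]))
zt=s["tool_pos"][2]-.0137+.028
for n,uv in (("butt R",(373,394)),("R mid",(378,285)),("R far",(390,40)),("butt L",(276,394)),("L head end",(274,290)),("L far",(315,10))): print(n,bi(onz(w,uv,zt)))
for n,uv,z in (("fence near",(408,76),.038),("cleat near face",(312,37),.038),("cleat left",(267,27),.038),("base NR",(453,163),.018),("base NL",(241,163),.018)): print(n,bi(onz(w,uv,z)))
t=read_camera("top");t["color"]
for z in (.1,.15,.19): print("box R edge",z,bi(onz(t,(330,219),z)),bi(onz(t,(299,350),z)), bi(onz(w,(245,315),z)))
m=[k for k in masks_of(t,"wedge")]; print(len(m))
E
```

```text
tcp [-192.9   21.3]
butt R [-216.9    2.2]
R mid [-173.2    2. ]
R far [-97.7   1.4]
butt L [-216.9   38.3]
L head end [-175.    37.5]
L far [-90.1  22.8]
fence near [-85.7 -49.1]
cleat near face [-56.3  30.4]
cleat left [-49.   66.6]
base NR [-159.1  -99.3]
base NL [-158.9   98.2]
box R edge 0.1 [  7.1 192.6] [-314.3  101.9] [-273.8   86. ]
box R edge 0.15 [ -6.6 187.4] [-313.2  100.9] [-248.5   75.2]
box R edge 0.19 [-17.7 183.2] [-312.4  100.1] [-228.2   66.5]
0
```

Call:
drive_tool --pt "0 0 -0.4 0 0.005 0 0" --pt "0 0 0 0 0 0.03 0" --pt "0 0 0 0 0 0.035 0" --pt "0 0 0 0 0 0.035 0" --pt "0 0 0 0 0 0.035 0" --pt "0 0 0 0 0 0.035 0" --pt "0 0 0 0 0 0.025 0" --pt "0 0 0 0 0 0 0"

```text
time: 20.4
tool_pos: [0.3723, -0.2318, 0.0619]
tcp_rot: [-3.084, 0.572, 0.016]
wrist_force: [-2.0, 0.1, -0.6]
width: 0.411
grip_force: 40.3
```

Call:
drive_tool --pt "0 0 0 0 0 0 0" --pt "0 0 0 0 0 0 0"

```text
time: 20.57
tool_pos: [0.3779, -0.236, 0.0689]
tcp_rot: [3.088, -0.574, 0.003]
wrist_force: [0.9, 0.1, -0.3]
width: 0.412
grip_force: 40.3
```

```bash
cat >> h.py <<'E'
bi=lambda X:np.round(1000*(np.array([[np.cos(B[2]),np.sin(B[2])],[-np.sin(B[2]),np.cos(B[2])]])@(np.array(X)[:2]-B[:2])),1)
def st():
    s,M,h=head();f=s["wrist_force"];print("t",round(s["time"],2),"board xy",bi(s["tool_pos"]),"z",round(s["tool_pos"][2],4),"dyaw",round(h-B[2],4),"tilt",np.round(M[:2,2],3),"F board",np.round([f[0]*c+f[1]*s_,-f[0]*s_+f[1]*c,f[2]],1))
    return s
E
python3 - <<'E'
from h import *
st();go(*b2w(-191,15.4),.0345,B[2]+.004)
E
```

```text
t 20.57 board xy [-191.    15.6] z 0.0689 dyaw 0.0076 tilt [ 0.002 -0.001] F board [ 0.8  0.4 -0.3]
t 20.57 pos [ 0.3779 -0.236   0.0689] yaw -0.3679 tilt [ 0.0019 -0.0014] F [ 0.9  0.1 -0.3] w 0.412 g 40.3
turn az deg 0.21 then shift [0.     0.0002 0.0344]
```

Call:
drive_tool --pt "0 0 0.2 0 0 0.012 0" --pt "0 0 0 0 0 0.012 0" --pt "0 0 0 0 0 0.008 0" --pt "0 0 0 0 0 0.003 0" --pt "0 0 0 0 0 0.001 0" --pt "0 0 0 0 0 0 0" --pt "0 0 0 0 0 0 0"

```text
time: 21.15
tool_pos: [0.3773, -0.2359, 0.0322]
tcp_rot: [3.087, -0.581, 0.002]
wrist_force: [-0.4, 0.1, -1.0]
width: 0.41
grip_force: 40.3
```

```bash
python3 - <<'E'
from h import *
st()
w=wristcam(status.read_state());save(w,"pics/w5.png")
E
```

```text
t 21.15 board xy [-191.6   15.5] z 0.0322 dyaw 0.0032 tilt [ 0.001 -0.001] F board [-0.4 -0.1 -1. ]
```

View pics/w5.png

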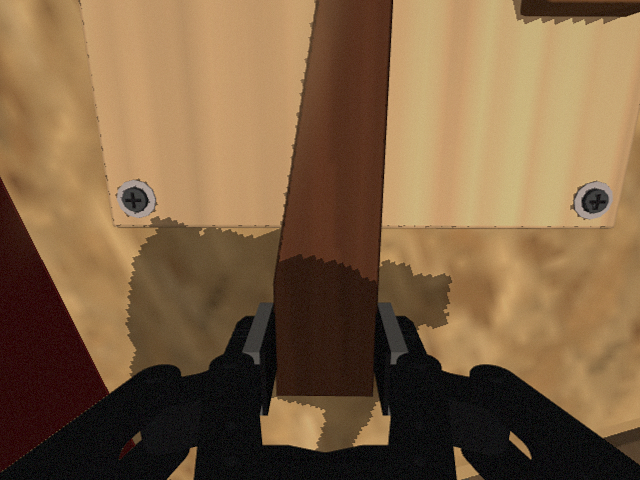

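The wedge lies level just above the base, straight side (380,225) to (391,0), clear on both sides. I slide it in.

Call:
drive_tool --pt "0 0 0 0.006 0 0 0" --pt "0 0 0 0.01 0 0 0" --pt "0 0 0 0.01 0 0 0" --pt "0 0 0 0.01 0 0 0" --pt "0 0 0 0.01 0 0 0" --pt "0 0 0 0.006 0 0 0" --pt "0 0 0 0 0 0 0"

```text
time: 21.78
tool_pos: [0.4273, -0.2554, 0.0317]
tcp_rot: [3.087, -0.581, 0.004]
wrist_force: [3.1, -2.1, 3.9]
width: 0.407
grip_force: 41.0
```

```bash
python3 - <<'E'
from h import *
st()
E
```

```text
t 21.78 board xy [-137.9   15.7] z 0.0317 dyaw 0.0035 tilt [ 0.002 -0.001] F board [ 3.6 -0.8  3.9]
```

Call:
drive_tool --pt "0 0 0 0.004 0 -0.0005 0" --pt "0 0 0 0.007 0 0 0" --pt "0 0 0 0.007 0 0 0" --pt "0 0 0 0.005 0 0 0" --pt "0 0 0 0.002 0 0 0" --pt "0 0 0 0 0 0 0"

```text
time: 22.28
tool_pos: [0.4489, -0.2637, 0.0317]
tcp_rot: [3.087, -0.581, 0.001]
wrist_force: [0.6, -0.5, 0.6]
width: 0.411
grip_force: 40.5
```

```bash
python3 - <<'E'
from h import *
st()
E
```

```text
t 22.28 board xy [-114.8   15.9] z 0.0317 dyaw 0.0033 tilt [ 0.001 -0.   ] F board [ 0.8 -0.3  0.6]
```

Call:
drive_tool --pt "0 0 0 0.003 0.001 0 0" --pt "0 0 0 0.004 0 0 0" --pt "0 0 0 0.003 0 0 0" --pt "0 0 0 0.002 0 0 0" --pt "0 0 0 0 0 0 0"

```text
time: 22.7
tool_pos: [0.4596, -0.269, 0.0317]
tcp_rot: [3.087, -0.581, 0.001]
wrist_force: [0.4, -0.5, 0.4]
width: 0.412
grip_force: 40.5
```

Call:
drive_tool --pt "0 0 0 0 0 0 0.55" --pt "0 0 0 0 0 0 0.7" --pt "0 0 0 0 0 0 0.7" --pt "0 0 0 -0.008 0 0 0.7" --pt "0 0 0 -0.015 0 0 0.7" --pt "0 0 0 -0.015 0 0 0.7" --pt "0 0 0 -0.012 0 0 0.7" --pt "0 0 0 0 0 0 0.7"

```text
time: 23.37
tool_pos: [0.4094, -0.2488, 0.0309]
tcp_rot: [-3.086, 0.582, 0.005]
wrist_force: [-0.9, 0.5, 0.0]
width: 0.697
grip_force: 0.0
```

Call:
drive_tool --pt "0 0 0 0 0 0 0.3" --pt "0 0 0 0 0 0 0" --pt "0 0 0 0 0 0 0" --pt "0 0 0 0 0 0 0" --pt "0 0 0 0 0 0 0" --pt "0 0 0 0 0 0 0"

```text
time: 23.87
tool_pos: [0.4129, -0.2507, 0.0318]
tcp_rot: [3.087, -0.581, 0.0]
wrist_force: [-0.5, -0.9, 0.4]
width: 0.002
grip_force: 0.0
```

```bash
python3 - <<'E'
from h import *
st()
w=wristcam(status.read_state());save(w,"pics/w6.png")
E
```

```text
t 23.87 board xy [-153.    14.8] z 0.0318 dyaw 0.0033 tilt [ 0. -0.] F board [-0.1 -1.   0.4]
```

View pics/w6.png

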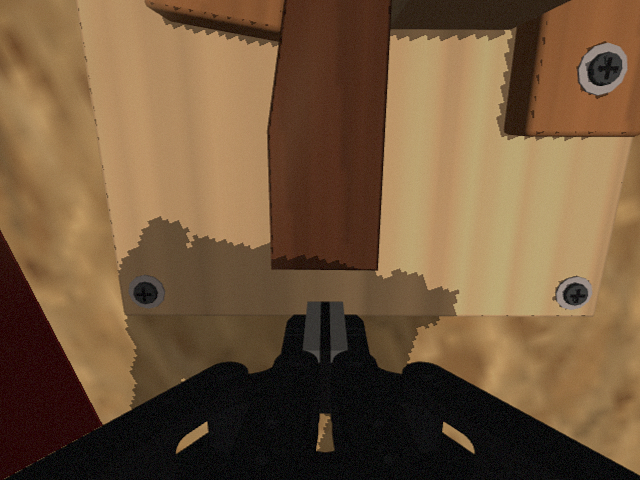

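The shut fingers stand behind the butt, centred on it (column 325; butt edge at row 268). Pushing.

Call:
drive_tool --pt "0 0 0 0.005 0 0 0" --pt "0 0 0 0.005 0 0 0" --pt "0 0 0 0.004 0 0 0" --pt "0 0 0 0.003 0 0 0" --pt "0 0 0 0.003 0 0 0" --pt "0 0 0 0.003 0 0 0" --pt "0 0 0 0.003 0 0 0" --pt "0 0 0 0 0 0 0"

```text
time: 24.58
tool_pos: [0.4356, -0.2595, 0.0313]
tcp_rot: [-3.087, 0.581, 0.005]
wrist_force: [-4.9, 0.1, 2.1]
width: -0.0
grip_force: 2.1
```

Call:
drive_tool --pt "0 0 0 0.002 0 0 0" --pt "0 0 0 0.002 0 0 0" --pt "0 0 0 0 0 0 0"

```text
time: 24.83
tool_pos: [0.4358, -0.2591, 0.0302]
tcp_rot: [-3.084, 0.58, 0.017]
wrist_force: [-11.6, 4.5, 6.7]
width: 0.0
grip_force: 6.2
```

```bash
python3 - <<'E'
from h import *
st()
E
```

```text
t 24.83 board xy [-128.7   15.4] z 0.0302 dyaw 0.0037 tilt [-0.01   0.005] F board [-12.4  -0.    6.7]
```

Call:
drive_tool --pt "0 0 0 0.001 0 0 0" --pt "0 0 0 0 0 0 0"

```text
time: 25.0
tool_pos: [0.4358, -0.259, 0.03]
tcp_rot: [-3.084, 0.58, 0.02]
wrist_force: [-13.2, 4.4, 7.0]
width: 0.003
grip_force: 7.2
```

```bash
python3 - <<'E'
from h import *
st()
t=read_camera("top");
im=cv2.resize(cv2.cvtColor(t["color"][195:345,320:470],cv2.COLOR_RGB2BGR),None,fx=2.6,fy=4,interpolation=cv2.INTER_CUBIC)
im=cv2.resize(im,(390,390))
w=wristcam(status.read_state());im2=cv2.cvtColor(w["color"][0:390,130:530],cv2.COLOR_RGB2BGR)
cv2.imwrite("pics/c7.png",np.hstack([im,im2]))
for n,uv in (("buttL",0),):pass
m=masks_of(w,"wedge");
for k in m[:1]:
    print(k["score"],k["bbox"])
E
```

```text
t 25.0 board xy [-128.7   15.5] z 0.03 dyaw 0.0038 tilt [-0.012  0.006] F board [-13.9  -0.8   7. ]
0.89 [272.1, 0.0, 405.2, 317.1]
```

View pics/c7.png

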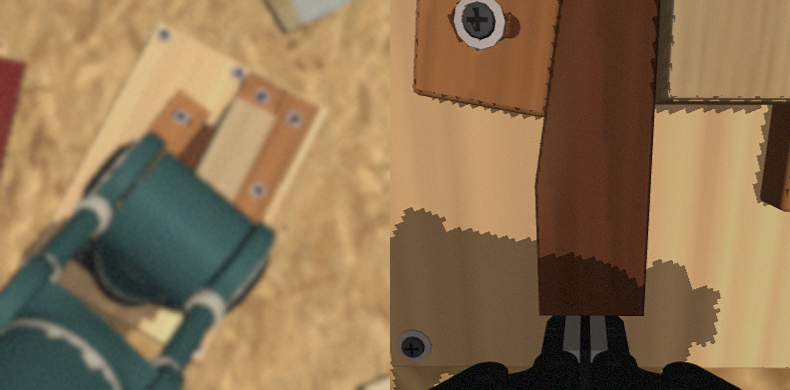

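Right part: the wedge sits between cleat (its edge at column 545) and block (column 657) and the butt at row 316 is against the fingertips. I compute its pose.

```bash
python3 - <<'E'
from h import *
s=st();w=wristcam(s)
for n,uv in (("buttL",(280,316)),("buttR",(384,316)),("R mid",(391,185)),("R at block end",(396,100)),("R far",(398,20)),("shoulder L",(276,185))): print(n,bi(onz(w,uv,.046)))
print("block NL top",bi(onz(w,(410,97),.063)),"cleat near face",bi(onz(w,(416-0+0,117),.038)) if 0 else bi(onz(w,(285,116),.038)))
E
```

```text
t 25.15 board xy [-128.7   15.5] z 0.03 dyaw 0.0037 tilt [-0.011  0.006] F board [-14.2  -1.6   6.4]
buttL [-119.6   30.3]
buttR [-119.4   -5.4]
R mid [-74.2  -5.4]
R at block end [-49.4  -5.5]
R far [-28.7  -4.8]
shoulder L [-74.4  30.2]
block NL top [-49.2  -6.2] cleat near face [-54.1  27.7]
```

The wedge is square (straight side at y −5.4 mm), with its tip at about x +55, locked at 14 N. One slight increase, then back off and lift.

Call:
drive_tool --pt "0 0 0 0.001 0 0 0" --pt "0 0 0 0 0 0 0" --pt "0 0 0 0 0 0 0"

```text
time: 25.45
tool_pos: [0.4359, -0.2589, 0.0297]
tcp_rot: [-3.083, 0.58, 0.022]
wrist_force: [-17.3, 4.9, 8.2]
width: 0.004
grip_force: 8.2
```

Call:
drive_tool --pt "0 0 0 -0.004 0 0 0" --pt "0 0 0 -0.006 0 0 0" --pt "0 0 0 -0.015 0 0 0" --pt "0 0 0 -0.015 0 0 0" --pt "0 0 0 0 0 -0.02 0" --pt "0 0 0 0 0 -0.03 0" --pt "0 0 0 0 0 -0.03 0" --pt "0 0 0 0 0 0 0"

```text
time: 26.12
tool_pos: [0.4099, -0.2507, 0.1185]
tcp_rot: [3.082, -0.581, 0.02]
wrist_force: [1.0, -0.5, 1.2]
width: -0.002
grip_force: 0.0
```

Call:
drive_tool --pt "0 0 0 0 0 -0.03 0" --pt "0 0 0 0 0 -0.03 0" --pt "0 0 0 0 0 -0.03 0" --pt "0 0 0 0 0 0 0" --pt "0 0 0 0 0 0 0"

```text
time: 26.53
tool_pos: [0.4073, -0.2489, 0.2046]
tcp_rot: [3.085, -0.581, 0.011]
wrist_force: [-0.8, 0.5, -0.4]
width: -0.002
grip_force: 0.0
```

```bash
python3 - <<'E'
from h import *
s=st();w=wristcam(s);save(w,"pics/w8.png")
m=masks_of(w,"wedge")
if m: print(m[0]["bbox"],fit(w,m[0]["mask"],WEDGE,(*b2w(-32,13),(B[2],)),.018)[:2],"expect",b2w(-32,13),B[2])
E
```

```text
t 26.53 board xy [-158.9   14.4] z 0.2046 dyaw 0.0033 tilt [ 0.006 -0.004] F board [-1.   0.1 -0.4]
[299.4, 0.0, 353.0, 169.9] (array([ 0.52491623, -0.29693266, -0.3758442 ]), np.float64(45.523296425885036)) expect [ 0.52487601 -0.2967515 ] -0.3755
```

View pics/w8.png

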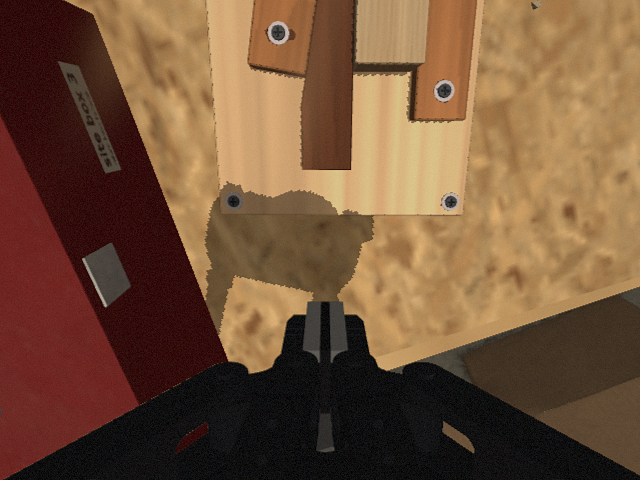

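The wedge is locked along the block (butt at row 169, straight side at column 352). The block sits against the fence, and the gripper is clear of both.

```bash
python3 -c "
from workcell import workorder
print(workorder.finish_job())"
```

```text
the job is handed in; nothing more can be done
None
```

The block is seated against the fence and end stop, and the wedge is locked beside it after a steady push of about 18 N; I handed the job in at about 27 s. The system returned no verdict, and the force left on the block after letting go was not measured.

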